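# Key the centrifuge rotor onto its drive and start the run

### The job

Get the micro-centrifuge ready and start it: take the blue rotor by its black knob off the sloping drying stand, put it upright on the centrifuge's drive post, and turn it while pressing down until it drops fully home over the drive bar. Let go of it, swing the clear lid fully shut, and only then press the green start button all the way down. Never let the rotor fall, and do not knock over or shift the reagent bottle, the stack of dishes or the orange tube block.

Things in the scene. Friction and masses are not known exactly. Their poses are not given: they have to be found in the camera images.
- rotor_knob (a point): Point on the rotor's axis inside its round black knob (30 mm across, 38 mm tall: 22 mm below to 16 mm above this point, itself 58 mm above the hub's underside). z axis: from hub to knob. The flat top of the blue disc is 22 mm below this point. Rotor about 320 g (240 to 420); grip the knob as firmly as you like. At the start its axis leans 30 degrees, knob towards the stand's -x side.
- rotor_hub (a point): Centre of the underside of the rotor's hub. Above it: hub 31 mm square, 10 mm high, then a blue cone and disc, 90 mm across, its flat top 36 mm up. From below the hub has a bore, about 12 mm across and 24 mm deep, and four slots, 9 mm wide and 10 mm deep, 90 degrees apart, which cannot be seen from above.
- stand: White sloping drying stand, fixed, foot 130 mm square; origin: centre of the foot's underside. Its board slopes 30 degrees, facing up and to the stand's -x side; the rotor's hub stands on it 62 mm above the origin. Two rests on the low side carry the disc, their lips ending 4 mm below its top. Nothing clamps the rotor: it lifts off along its own axis.
- seat (a point): Centre of the drive platform on the chamber's floor, 50 mm above the bench; the hub's underside rests here when the rotor is home (rotor_knob 58 mm above it). z up; -x points to the centrifuge's front panel, y along the panel. The chamber is 130 mm square and 30 mm deep; the deck round it is 80 mm above the bench. The white housing, 230 mm (x) by 200 mm (y), is centred 25 mm to -x of this point.
- post_tip (a point): Tapered tip of the steel drive post, 10 mm across, 22 mm above seat. Across the post's foot lies a brass drive bar 38 mm long, 5 mm wide, 7 mm high. Neither turns. The bar's direction differs every time and is not given: a rotor out of line rides 7 mm high on the bar; one of its slots comes into line in every 90 degrees of turning, with about 5 degrees of play either side, and it can then drop 7 mm.
- lid (a joint): Angle of the clear lid (rad): 0 shut, up to 1.85 fully open. It starts standing open on the centrifuge's -y side, 1.6 to 1.82. A friction hinge (0.2 N m) holds it where it is left, so push it from outside all the way down. It stays ajar on a rotor that is not home. The hinge line runs along seat's x axis, 95 mm to -y of seat and 30 mm above it.
- lid_edge (a point): Point on the outer (top) face of the lid near its free edge, which has blue trim; 160 mm out from the hinge line, 51.5 mm off the hinge plane, half-way along x. z axis: outward normal of that face (up when shut); y axis: away from the hinge. The lid is an inverted clear box, 150 mm (x) by 175 mm (3 to 178 mm from the hinge line), 51.5 mm high.
- start (a joint): Travel of the green start button (m): 0 up, 0.006 fully down (5 N, springs back).
- start_top (a point): Centre of the top of the green start button, 28 mm across, pressed straight down, on the front of the deck, in front of the lid (87 mm to -x of the housing's centre, 45 mm to +y).
- reagent_mid (a point): Bystander: amber glass bottle, 64 mm across, 150 mm tall; point half-way up.
- dishes_mid (a point): Bystander: stack of three clear dishes, 93 mm across, 45 mm high; point half-way up.
- tube_block_mid (a point): Bystander: orange tube block, 80 by 120 by 45 mm; point half-way up.
Not all that is in view belongs to the job. Of the things that look like the part that bears rotor_knob, the smaller one is meant. Leave any red look-alike of the stand alone.

How it is judged:
On the way, in this order (a step that is already met when the one before it is completed fails the run):
1. the rotor is lifted clear of its stand (distance of rotor_knob from where it was at the start of the episode above 0.06 m and contact force between rotor and stand below 0.05 N), for 0.1 s.
2. the rotor is home on its drive, dropped over the drive bar (z of rotor_knob in the frame of seat below 0.0612 m and horizontal distance between rotor_knob and seat below 0.006 m and angle between rotor_knob's own z axis and vertical below 0.06 rad), for 0.2 s.
3. the lid is shut (value of joint lid below 0.06 rad), for 0.1 s.
4. the start button is pressed down (value of joint start above 0.0045 m), for 0.05 s.
At the end, for the whole second after the job is handed in: The rotor is home on its drive (knob point at most 61.2 mm above seat, within 6 mm of its axis, within 0.06 rad of upright) and at rest, the lid is shut (below 0.06 rad), and the start button, pressed at least 4.5 mm after the lid was shut, is up again (all of step 2 and value of joint lid below 0.06 rad and value of joint start below 0.0015 m and linear speed of rotor below 0.02 m/s); the robot touches nothing.
It fails at once if the rotor falls freely (over 0.7 m/s with no finger on it) (linear speed of rotor above 0.7 m/s and contact force between the fingers and rotor below 0.05 N).
It fails at once if the start button is pressed while the lid is open (value of joint start above 0.003 m and value of joint lid above 0.15 rad).
It fails at once if the reagent is shifted over 20 mm or tipped (distance of reagent_mid from where it was at the start of the episode above 0.02 m or angle between reagent_mid's own z axis and vertical above 0.3 rad).
It fails at once if the dishes is shifted over 20 mm or tipped (distance of dishes_mid from where it was at the start of the episode above 0.02 m or angle between dishes_mid's own z axis and vertical above 0.3 rad).
It fails at once if the tube block is shifted over 20 mm or tipped (distance of tube_block_mid from where it was at the start of the episode above 0.02 m or angle between tube_block_mid's own z axis and vertical above 0.3 rad).
It also fails if it takes over 64 s, if anything falls off the work surface, if the arm or the gripper's body presses on something with over 40 N, if the wrist force passes 120 N, or if a joint passes its speed limit or range.

### The arm

A 6-joint arm with a two-finger parallel gripper is mounted at the origin on the work surface. World frame = base frame: x ahead of the robot, y to its left, z up, the work surface at z = 0. Lengths are in m, angles in rad, forces in N, time in s.
With the tool pointing down it reaches from about 0.3 to 0.875 m from the base axis. Payload 6.4 kg.
Tool frame: the origin (TCP) lies midway between the tips of the shut fingers; the grasp point (between the pads) lies 19 mm behind it (ctrl.pinch_z is the distance from the TCP to the grasp point, in m); z points along the fingers, y is the line along which they close (so a half turn about z gives the same grasp; the last joint's range is limited). The gripper opens to 85 mm and grips with 20 to 120 N. Pads are 22 mm wide; open, the fingers measure 114 mm over their backs; the gripper's body (76 mm by 85 mm) begins 54 mm behind the grasp point. The pads swing forward as they close: fully open they stand 13 mm farther back than shut.
Start: joints at [-1.483, 0.181, 1.607, -0, 1.354, -0.206], TCP at [0.167, -0.55, 0.231] pointing down, gripper open.
Joint ranges: [-2.99, 2.99], [-0.89, 2.07], [0.3, 2.58], [-1.14, 4.28], [0, 2.63], [-3.12, 3.12]. Speed limits (rad/s): [2.57, 2.57, 3.01, 3.14, 3.14, 3.14].

### API

Orientations are given as a unit quaternion [w, x, y, z].
In Python, from bench import ctrl gives the robot as it stands.
- The arm moves only by the tool apply_moves, never from a script. Its argument "moves" is a list of rows, each an object with "jaw": the opening, from 0 (shut) to 1 (fully open); "offset": the shift along the tool's x, y, z in mm, a list of three; "rot": the turn, a rotation vector about the tool's x, y, z in degrees, a list of three. In form: [{"jaw": jaw, "offset": [dx, dy, dz], "rot": [ax, ay, az]}, ...]. A call has exactly 5 rows; each row shifts and turns the commanded pose from where the row before left it, along the tool's axes as they then stand; what a row does not reach is not made up. A row lasts 1/8 s, in which the tool goes at most 62.5 mm and 10.7 degrees, less where a joint would pass 70% of its speed; a pose out of reach is approached as far as the arm can. A call is refused whole if a number of a shift passes 62.5 or a number of a turn 10.7, either way. A call with a gripper value outside its range is refused whole. The fingers move at their own pace and stop on an object; the grip force is fixed at half the most. Time passes only in rows, so rows that do not move let the fingers close, or fill a call up. It gives the time, the measured TCP pose, the force, the opening and the grip force at its end, in the units of the state.
- ctrl.get_obs(): the state, without advancing time (a new reading comes with each control period).
- ctrl.camera(name): name is "scene" or "side" or "wrist"; returns (picture, depth): 480x640x3 uint8, red, green, blue; 480x640 float32, m along the optical axis (not along the pixel's ray), 0 where there is no reading.
- ctrl.camera_params(name): a dict with "K" (3x3 intrinsics, pixels), "cam_to_world" (4x4, takes a point from camera to world coordinates); the wrist camera has in their place "mount" (4x4, takes a point from camera to tool coordinates, whose origin is the TCP and whose axes are the flange's). Camera axes: x right, y down, z forward; pixel columns grow to the right and rows downward; lengths in m; the calibration is good to about 2 mm. A picture is of the moment at which its call begins: read the wrist's pose just before it. camera_params takes no time and is no camera call.
- ctrl.hand_in(): hands the job in; it is judged then, once.
Trained networks look in the newest picture that a camera, given by its name, has taken for a name from the list of things; names that differ only in an ending like _2 or _b are one class to them, and where a whole thing is asked for, a point or a joint stands for the part that bears it (a point fixed in the world has none). Each returns a list of dicts, best first, with "score" (0 to 1); they miss things now and then, are a little off and sometimes report something else, mostly with a low value. They report only what shows in the picture. A call takes as long as a camera call. They do not tell look-alikes from the thing itself.
- ctrl.outline_of(camera, target): "region" (480x640 bool, what is visible of it) and "position" ([column, row] in pixels, amid what is visible of it).
The state is a dict: "time_s": time; "q": joint angles; "dq": joint speeds; "joint_efforts": joint torques, N m; "eef_pos": TCP position; "eef_rot": TCP orientation; "wrist_force": force on the tool from outside, world axes, zero at the start; "torque": the same for the moment, N m; "opening": opening from 0.0 (shut) to 1.0 (fully open); "grasp_force": force on a finger pad.
Only numpy, scipy, OpenCV 4.12 (cv2) and the standard library are available. Lean on these libraries where they do the work, as an engineer would, in place of code of your own. Each camera call takes 0.05 s, during which the arm holds its last target. There are 200 camera calls.

## Working session

There is one attempt and no reset: what is moved stays moved. The work goes in short steps, Python scripts to look and compute and a tool call to move; the robot and the scene stay as the last step left them, time stands still between calls to the robot, and variables do not carry over. Pictures are saved under pics/ and viewed, at most 10 in all, crops included, and the job is handed in when it is done.

Besides the shell and the picture viewer there is one more tool, called in YAML: its name, and indented under it one key for each argument. apply_moves: Moves the arm, as the interface text tells. Its arguments: {"type":"object","properties":{"moves":{"type":"array"}},"required":["moves"]}

```bash
mkdir -p pics; ls; cat > h.py <<'E'
import numpy as np, cv2
from scipy.spatial.transform import Rotation as R
from bench import ctrl
def pose(o=None):
    o=o or ctrl.get_obs(); T=np.eye(4); q=o["eef_rot"]
    T[:3,:3]=R.from_quat([q[1],q[2],q[3],q[0]]).as_matrix(); T[:3,3]=o["eef_pos"]; return T
def c2w(name):
    p=ctrl.camera_params(name)
    return np.array(p["K"]), (pose()@np.array(p["mount"]) if name=="wrist" else np.array(p["cam_to_world"]))
def cloud(depth,K,T):
    v,u=np.mgrid[:480,:640]; z=depth
    P=np.stack([(u-K[0,2])/K[0,0]*z,(v-K[1,2])/K[1,1]*z,z],-1)
    return P@T[:3,:3].T+T[:3,3]
def snap(name,fn=None):
    K,T=c2w(name); im,d=ctrl.camera(name)
    if fn: cv2.imwrite("pics/"+fn,im[:,:,::-1])
    return im,d,cloud(d,K,T)
E
python3 - <<'E'
from h import *
np.set_printoptions(precision=4,suppress=True)
ims=[]
for n in ("scene","side"):
    im,d,P=snap(n,n+"0.png"); np.save(n+"P.npy",P); ims.append(im)
    for t in ["rotor_knob","rotor_hub","stand","seat","post_tip","lid","start_top","reagent_mid","dishes_mid","tube_block_mid"]:
        try:
            for r in ctrl.outline_of(n,t)[:3]:
                m=r["region"]&(d>0); q=P[m]
                print(n,t,round(r["score"],2),np.round(r["position"]),m.sum(),np.median(q,0) if len(q) else "",q.min(0) if len(q) else "",q.max(0) if len(q) else "")
        except Exception as e: print(n,t,e)
cv2.imwrite("pics/both.png",cv2.resize(np.vstack(ims),(0,0),fx=.625,fy=.625)[:,:,::-1])
print(c2w("scene"),c2w("side"),ctrl.camera_params("wrist"),ctrl.pinch_z,ctrl.get_obs())
E
```

```text
pics
scene rotor_knob 0.86 [453. 291.] 1237 [0.4741 0.3044 0.1039] [ 0.3825  0.257  -0.0056] [0.5107 0.3466 0.1339]
scene rotor_knob 0.7 [530. 359.] 2845 [0.5069 0.4742 0.0473] [ 0.4328  0.4207 -0.0017] [0.5536 0.5379 0.1009]
scene rotor_hub 0.96 [526. 356.] 2905 [0.5069 0.4742 0.0472] [ 0.4136  0.4207 -0.0047] [0.5536 0.5453 0.1009]
scene rotor_hub 0.83 [456. 290.] 1157 [0.4749 0.3046 0.1044] [0.4339 0.2591 0.0617] [0.5107 0.3455 0.1339]
scene stand 0.78 [433. 320.] 3075 [0.5263 0.2955 0.0621] [ 0.4048  0.2209 -0.0015] [0.5677 0.3749 0.1057]
scene stand 0.57 [490. 227.] 3168 [0.2517 0.3054 0.0469] [ 0.1265  0.2301 -0.0034] [0.3046 0.38   0.1027]
scene seat 0.54 [193. 154.] 1079 [ 0.4134 -0.4004  0.0449] [ 0.3271 -0.4798 -0.0014] [ 0.4667 -0.3424  0.0539]
scene seat 0.23 [455. 290.] 1230 [0.4747 0.3041 0.104 ] [ 0.3825  0.2572 -0.0056] [0.5107 0.3466 0.1339]
scene post_tip 0.58 [255. 243.] 16945 [ 0.5696 -0.1013  0.0801] [ 0.3311 -0.371  -0.0042] [0.6945 0.0719 0.2643]
scene lid 0.74 [218. 206.] 6145 [ 0.5626 -0.1839  0.1611] [ 0.3241 -0.3955 -0.0034] [ 0.646  -0.1308  0.2643]
scene 
[... 3019 characters left out ...]
   1.    ]]), 'mount': array([[ 0.0002, -0.9462, -0.3235,  0.0837],
       [ 1.    ,  0.0001,  0.0002, -0.0006],
       [-0.0002, -0.3235,  0.9462, -0.1419],
       [ 0.    ,  0.    ,  0.    ,  1.    ]])} 0.0187 {'time_s': 1.1, 'q': array([-1.4833,  0.1808,  1.607 ,  0.    ,  1.3538, -0.2063]), 'dq': array([-0.001 ,  0.0009,  0.0002, -0.0013,  0.0009, -0.0002]), 'joint_efforts': array([ -0.0005, -44.4852, -35.1685,  -0.0003,   0.0006,   0.    ]), 'eef_pos': array([ 0.1665, -0.5504,  0.2313]), 'eef_rot': array([-0.    ,  0.9892,  0.1464,  0.    ]), 'wrist_force': array([-0.0586,  0.2483, -0.18  ]), 'torque': array([-0.0405, -0.0261, -0.0034]), 'grasp_force': 0.0, 'opening': 1.003344541178079}
```

View pics/both.png

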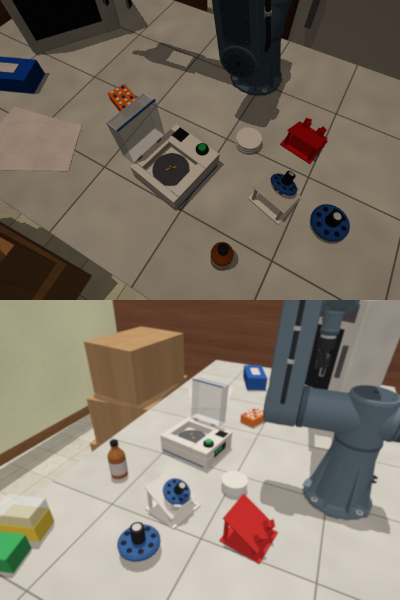

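The scene view shows two blue rotors. The small one is on the white stand at (453,291) and a larger one lies on the bench at (526,356). A red stand look-alike is at (490,227). The smaller rotor on the white stand fits the description, so I'll confirm it with a crop and measure.

```bash
cat > m.py <<'E'
from h import *
np.set_printoptions(precision=4,suppress=True)
def ransac(q,n=400,t=.002):
    rng=np.random.default_rng(0); best=None
    for _ in range(n):
        a=q[rng.choice(len(q),3,False)]; k=np.cross(a[1]-a[0],a[2]-a[0]); l=np.linalg.norm(k)
        if l<1e-9: continue
        m=abs((q-a[0])@(k/l))<t
        if best is None or m.sum()>best.sum(): best=m
    s=q[best]; c=s.mean(0); k=np.linalg.svd(s-c)[2][2]; k*=np.sign(k[2]); return c,k,best
E
python3 - <<'E'
from m import *
for n in ("scene","side"):
    im=cv2.imread(f"pics/{n}0.png"); P=np.load(n+"P.npy"); hsv=cv2.cvtColor(im,cv2.COLOR_BGR2HSV)
    box=(P[...,0]>.40)&(P[...,0]<.54)&(P[...,1]>.24)&(P[...,1]<.37)&(P[...,2]>.055)
    blue=box&(hsv[...,0]>95)&(hsv[...,0]<125)&(hsv[...,1]>120)&(hsv[...,2]>50)
    c,k,m=ransac(P[blue]); s=P[blue][m]
    print(n,"disc",blue.sum(),m.sum(),c,k,np.degrees(np.arccos(k[2])),np.degrees(np.arctan2(k[1],k[0])))
    # ellipse/circle centre: project in-plane
    e1=np.cross(k,[0,0,1]);e1/=np.linalg.norm(e1);e2=np.cross(k,e1)
    (cx,cy),r=cv2.minEnclosingCircle(np.c_[(s-c)@e1,(s-c)@e2].astype(np.float32)*1000)
    ctr=c+(cx*e1+cy*e2)/1000; print(" circ",ctr,r)
    q=P[box]; h=(q-ctr)@k; kb=q[(h>.006)&(np.linalg.norm(np.cross(q-ctr,k),axis=1)<.03)]
    hh=(kb-ctr)@k; a=(kb-ctr)-hh[:,None]*k
    print(" knob",len(kb),hh.max(), "top ctr",np.median(kb[hh>.034],0) if (hh>.034).any() else "")
    # housing deck
    dk=(abs(P[...,2]-.08)<.005)&(P[...,0]>.4)&(P[...,0]<.75)&(P[...,1]>-.3)&(P[...,1]<.12)
    print(" deck",cv2.minAreaRect((P[dk][:,:2]*1000).astype(np.float32)),dk.sum(),np.median(P[dk][:,2]))
    g=(hsv[...,0]>45)&(hsv[...,0]<85)&(hsv[...,1]>100)&(hsv[...,2]>60)&(abs(P[...,0]-.485)<.05)&(abs(P[...,1]-.015)<.05)&(P[...,2]>.085)
    print(" green",g.sum(),P[g].mean(0))
    fl=(abs(P[...,2]-.05)<.004)&(P[...,0]>.48)&(P[...,0]<.7)&(P[...,1]>-.19)&(P[...,1]<.03)
    print(" floor",fl.sum(),cv2.minAreaRect((P[fl][:,:2]*1000).astype(np.float32)))
s=cv2.imread("pics/scene0.png"); t=cv2.imread("pics/side0.png")
a=cv2.resize(s[230:410,400:600],(400,360)); b=cv2.resize(s[180:340,180:370],(0,0),fx=2,fy=2)[:360]
c=cv2.resize(t[280:430,180:380],(400,300)); d=cv2.resize(t[120:270,250:450],(400,240))
b=cv2.resize(b,(400,340)); cv2.imwrite("pics/crop.png",np.hstack([np.vstack([cv2.resize(a,(400,300)),c]),np.vstack([cv2.resize(b,(400,340)),cv2.resize(d,(400,260))])]))
E
```

```text
scene disc 542 381 [0.4792 0.3029 0.0997] [-0.4772  0.1321  0.8688] 29.680182299692053 164.52371064001233
 circ [0.4701 0.3035 0.0946] 43.15626525878906
 knob 317 0.04081487471553711 top ctr [0.451  0.3089 0.1277]
 deck ((560.32373046875, -69.11492919921875), (248.39794921875, 231.02223205566406), 79.8611068725586) 6259 0.07985021920628799
 green 109 [0.4872 0.0129 0.1016]
 floor 2899 ((600.6509399414062, -51.509437561035156), (193.27418518066406, 157.62750244140625), 79.69133758544922)
side disc 917 694 [0.4662 0.3126 0.0926] [-0.4915  0.1294  0.8612] 30.54994957058661 165.24932761326184
 circ [0.4655 0.3055 0.0932] 41.11298751831055
 knob 300 0.041169025997696305 top ctr [0.4463 0.309  0.1262]
 deck ((559.02587890625, -70.43544006347656), (250.96347045898438, 233.35870361328125), 80.09739685058594) 2559 0.0808543849258595
 green 78 [0.4826 0.0183 0.0997]
 floor 729 ((608.253173828125, -39.92671203613281), (180.59312438964844, 119.16873168945312), 72.80807495117188)
```

View pics/crop.png

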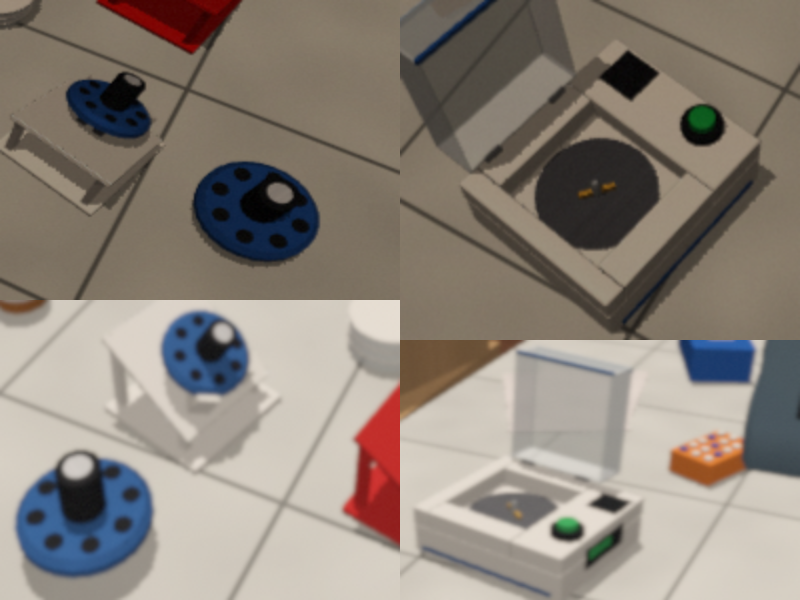

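The crop confirms it: the smaller rotor leans on the white stand (scene 453,291), and its knob tilts towards azimuth 165°. The larger rotor sits flat on the bench. The lid stands open, the brass bar shows in the chamber, and the button is at (323,237). Next I'll move over the centrifuge and look from the wrist camera.

apply_moves:
  moves:
    - {"jaw":1,"offset":[45,-25,-33],"rot":[0,0,0]}
    - {"jaw":1,"offset":[45,-25,-33],"rot":[0,0,0]}
    - {"jaw":1,"offset":[45,-25,-33],"rot":[0,0,0]}
    - {"jaw":1,"offset":[45,-25,-33],"rot":[0,0,0]}
    - {"jaw":1,"offset":[45,-25,-33],"rot":[0,0,0]}

```text
time_s: 1.72
eef_pos: [0.3466, -0.3642, 0.3976]
eef_rot: [0.0, 0.989, 0.146, 0.0]
wrist_force: [0.5, -1.5, 0.8]
opening: 0.997
grasp_force: 0.0
```

apply_moves:
  moves:
    - {"jaw":1,"offset":[53,-31,0],"rot":[0,0,0]}
    - {"jaw":1,"offset":[53,-31,0],"rot":[0,0,0]}
    - {"jaw":1,"offset":[53,-31,0],"rot":[0,0,0]}
    - {"jaw":1,"offset":[53,-31,0],"rot":[0,0,0]}
    - {"jaw":1,"offset":[40,-40,0],"rot":[0,0,0]}

```text
time_s: 2.35
eef_pos: [0.5407, -0.1339, 0.396]
eef_rot: [-0.0, 0.989, 0.146, -0.0]
wrist_force: [0.1, -0.9, -0.5]
opening: 1.004
grasp_force: 0.0
```

```bash
python3 - <<'E'
from m import *
im,d,P=snap("wrist","w1.png"); np.save("w1P.npy",P); np.save("w1T.npy",c2w("wrist")[1])
hsv=cv2.cvtColor(im,cv2.COLOR_RGB2HSV)
g=(hsv[...,0]>45)&(hsv[...,0]<85)&(hsv[...,1]>100)&(hsv[...,2]>60)&(P[...,2]>.085)
print("green",g.sum(),P[g].mean(0),P[g].min(0),P[g].max(0))
br=(hsv[...,0]>8)&(hsv[...,0]<30)&(hsv[...,1]>110)&(hsv[...,2]>50)&(P[...,2]>.045)&(P[...,2]<.075)
n,l,s,c=cv2.connectedComponentsWithStats(br.astype(np.uint8))
for i in range(1,n):
    if s[i,4]>15: print("brass",s[i],c[i],P[l==i].mean(0))
for z in (.05,.08): print(z,(abs(P[...,2]-z)<.003).sum())
E
```

```text
green 397 [0.4892 0.0107 0.1026] [ 0.4715 -0.1091  0.0917] [0.6207 0.0255 0.5378]
brass [276 120  10   9  44] [280.6818 124.1591] [ 0.5983 -0.0597  0.0557]
brass [261 131  10   7  38] [265.2895 134.1316] [ 0.5804 -0.0434  0.0557]
brass [454 297   7   7  16] [457.3125 300.125 ] [ 0.4232 -0.3921  0.0454]
0.05 10977
0.08 17677
```

View pics/w1.png

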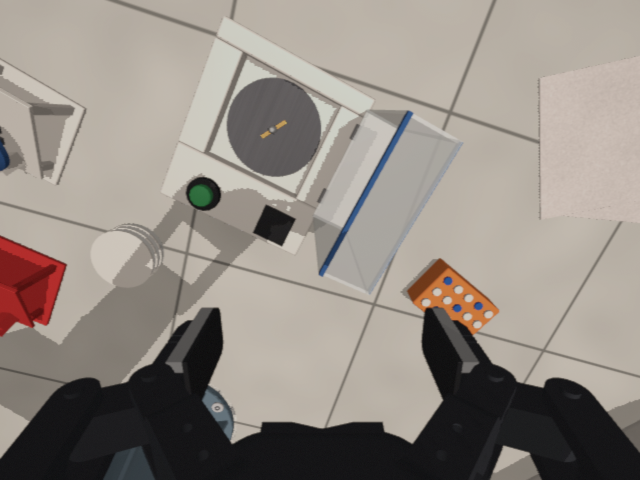

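The wrist view shows the brass bar centre at (273,129) between blobs (281,124) and (265,134). The green button is at (204,193), and the lid with its blue trim stands open on the right. I'll take a closer second view of the seat before the rotor.

apply_moves:
  moves:
    - {"jaw":1,"offset":[34,-32,20],"rot":[0,0,0]}
    - {"jaw":1,"offset":[34,-32,20],"rot":[0,0,0]}
    - {"jaw":1,"offset":[34,0,50],"rot":[0,0,0]}
    - {"jaw":1,"offset":[0,0,50],"rot":[0,0,0]}
    - {"jaw":1,"offset":[0,0,0],"rot":[0,0,0]}

```text
time_s: 3.02
eef_pos: [0.6157, -0.044, 0.2513]
eef_rot: [-0.002, 0.989, 0.147, -0.005]
wrist_force: [0.4, 0.2, 1.2]
opening: 0.999
grasp_force: 0.0
```

```bash
python3 - <<'E'
from m import *
im,d,P=snap("wrist","w2.png"); np.save("w2P.npy",P); K,T2=c2w("wrist"); np.save("w2T.npy",T2); print(pose()[:3,3])
def ray(K,T,px):
    r=T[:3,:3]@np.linalg.inv(K)@[px[0],px[1],1]; return T[:3,3],r
def at(K,T,px,z):
    o,r=ray(K,T,px); return o+r*(z-o[2])/r[2]
for n,f in (("wrist","w2"),("wrist","w1"),("scene","scene"),("side","side")):
    if f in("w1","w2"): P=np.load(f+"P.npy");T=np.load(f+"T.npy");im=cv2.imread(f"pics/{f}.png");K=c2w("wrist")[0]
    else: P=np.load(f+"P.npy");im=cv2.imread(f"pics/{f}0.png");K,T=c2w(n)
    hsv=cv2.cvtColor(im,cv2.COLOR_BGR2HSV)
    near=(abs(P[...,0]-.589)<.04)&(abs(P[...,1]+.052)<.04)&(P[...,2]<.09)
    br=near&(hsv[...,0]>8)&(hsv[...,0]<32)&(hsv[...,1]>100)&(hsv[...,2]>60)
    N,l,s,c=cv2.connectedComponentsWithStats(br.astype(np.uint8))
    idx=np.argsort(-s[1:,4])[:2]+1
    if len(idx)==2:
        a,b=[at(K,T,c[i],.057) for i in idx]; print(f,"bar",s[idx,4],(a+b)/2,np.degrees(np.arctan2(*(a-b)[1::-1]))%180)
    v,u=np.nonzero(br); print("  rect",at(K,T,cv2.minAreaRect(np.c_[u,v].astype(np.float32))[0],.057))
    dark=(abs(P[...,0]-.589)<.08)&(abs(P[...,1]+.052)<.08)&(abs(P[...,2]-.05)<.004)&(hsv[...,2]<130)&(hsv[...,1]<70)
    if dark.sum()>50:
        cs=max(cv2.findContours(cv2.morphologyEx(dark.astype(np.uint8),cv2.MORPH_CLOSE,np.ones((9,9))),0,1)[0],key=cv2.contourArea)
        h=cv2.convexHull(cs)[:,0]; q=np.array([at(K,T,p,.05)[:2] for p in h])
        e=cv2.fitEllipse((q*1000).astype(np.float32)); print("  plat",e)
    g=(hsv[...,0]>45)&(hsv[...,0]<85)&(hsv[...,1]>100)&(hsv[...,2]>60)&(P[...,2]>.097)&(P[...,2]<.11)&(abs(P[...,0]-.486)<.03)
    v,u=np.nonzero(g)
    if len(u): print("  btn",P[g].mean(0), at(K,T,cv2.minEnclosingCircle(np.c_[u,v].astype(np.float32))[0],np.median(P[g][:,2])))
E
```

```text
[ 0.6175 -0.0448  0.2551]
w2 bar [93 78] [ 0.5924 -0.0523  0.057 ] 137.23164441312673
  rect [ 0.5928 -0.0526  0.057 ]
  plat ((586.0303344726562, -53.860206604003906), (134.81166076660156, 137.02635192871094), 174.59596252441406)
  btn [0.4898 0.0105 0.1008] [0.4908 0.0112 0.101 ]
w1 bar [46 39] [ 0.5915 -0.0439  0.057 ] 137.85222730350884
  rect [ 0.592  -0.0443  0.057 ]
  plat ((591.6486206054688, -41.142364501953125), (124.27424621582031, 131.53404235839844), 1.55462646484375)
  btn [0.4881 0.0119 0.1008] [0.4893 0.0191 0.1009]
scene bar [21 18] [ 0.5881 -0.0507  0.057 ] 137.97242603700445
  rect [ 0.5885 -0.0512  0.057 ]
  plat ((578.9410400390625, -57.80246353149414), (146.40158081054688, 169.83389282226562), 77.62338256835938)
  btn [0.4872 0.0129 0.1016] [0.4872 0.0132 0.1015]
  rect [ 0.579 -0.042  0.057]
  plat ((596.1829223632812, -67.52164459228516), (99.99041748046875, 107.8260498046875), 126.17301177978516)
  btn [0.483  0.0171 0.1017] [0.4817 0.0223 0.1023]
```

```bash
cat >> m.py <<'E'
def bar(im,P):
    hsv=cv2.cvtColor(im,cv2.COLOR_RGB2HSV)
    br=(abs(P[...,0]-.589)<.04)&(abs(P[...,1]+.052)<.04)&(P[...,2]<.09)&(hsv[...,0]>8)&(hsv[...,0]<32)&(hsv[...,1]>100)&(hsv[...,2]>60)
    N,l,s,c=cv2.connectedComponentsWithStats(br.astype(np.uint8)); i=np.argsort(-s[1:,4])[:2]+1
    a,b=[P[l==j].mean(0) for j in i]; return (a+b)/2,np.degrees(np.arctan2(*(a-b)[1::-1]))%180,s[i,4]
E
python3 - <<'E'
from m import *
for f in("w1","w2"): print(f,bar(cv2.imread(f"pics/{f}.png")[:,:,::-1],np.load(f+"P.npy")))
im,d,P=snap("wrist","w3.png"); print("w3",bar(im,P))
print("scene",bar(cv2.imread("pics/scene0.png")[:,:,::-1],np.load("sceneP.npy")))
try: print("side",bar(cv2.imread("pics/side0.png")[:,:,::-1],np.load("sideP.npy")))
except Exception as e: print(e)
o=ctrl.get_obs(); print(o["eef_pos"],o["q"],o["dq"])
E
```

```text
w1 (array([ 0.5894, -0.0516,  0.0555]), np.float64(137.57905801460123), array([46, 39], dtype=int32))
w2 (array([ 0.5902, -0.051 ,  0.0555]), np.float64(136.6891228014947), array([93, 78], dtype=int32))
w3 (array([ 0.59  , -0.051 ,  0.0555]), np.float64(137.167896052662), array([92, 77], dtype=int32))
scene (array([ 0.5872, -0.0516,  0.0547]), np.float64(138.51157201239874), array([21, 18], dtype=int32))
not enough values to unpack (expected 2, got 1)
[ 0.6188 -0.0452  0.2577] [-0.264   0.2598  1.4586 -0.      1.4223  1.0134] [-0.0036 -0.0347 -0.0372  0.0007 -0.0057  0.001 ]
```

```bash
cat >> m.py <<'E'
def down(az,tilt=0,taz=0):
    "tool z along -(axis leaning tilt towards azimuth taz), tool x at azimuth az"
    t,a=np.radians([tilt,taz]); k=np.array([np.sin(t)*np.cos(a),np.sin(t)*np.sin(a),np.cos(t)])
    z=-k; x=np.array([np.cos(np.radians(az)),np.sin(np.radians(az)),0]); x-=x@z*z; x/=np.linalg.norm(x)
    return np.c_[x,np.cross(z,x),z]
def plan(wps,start=None,vmax=58,wmax=10):
    "wps: list of (pos,Rm); prints rows in tool axes"
    T=pose() if start is None else start; p=T[:3,3].copy(); M=T[:3,:3].copy(); k=0
    for (g,G) in wps:
        rv=(R.from_matrix(M.T@G)).as_rotvec(degrees=True)
        n=int(np.ceil(max(np.linalg.norm(g-p)*1000/vmax,np.linalg.norm(rv)/wmax,1)))
        for i in range(n):
            f=1/(n-i); off=np.round(M.T@(g-p)*1000*f); 
            r=np.round(R.from_matrix(M.T@G).as_rotvec(degrees=True)*f,1)
            p=p+M@off/1000; M=M@R.from_rotvec(r,degrees=True).as_matrix(); k+=1
            print(k,off.astype(int).tolist(),r.tolist())
        print("  -> wp",p)
E
python3 - <<'E'
from m import *
Kp=np.array([.4575,.307,.113]); G=down(-15,30,165); k=-G[:,2]
print(G)
plan([(np.array([.56,.10,.30]),down(0,10,165)),(Kp+.083*k,G)])
E
```

```text
[[ 0.8365 -0.2588  0.483 ]
 [-0.2241 -0.9659 -0.1294]
 [ 0.5     0.     -0.866 ]]
1 [-5, -52, -14] [-1.3, 3.1, 5.5]
2 [-9, -51, -16] [-1.3, 3.0, 5.5]
3 [-13, -50, -17] [-1.4, 3.1, 5.5]
  -> wp [0.5595 0.1003 0.2998]
4 [-32, -45, 16] [-0.5, 4.0, 3.0]
5 [-35, -43, 13] [-0.5, 4.0, 3.0]
6 [-38, -41, 10] [-0.6, 4.0, 3.0]
7 [-40, -39, 7] [-0.5, 3.9, 3.1]
8 [-43, -37, 5] [-0.6, 4.0, 3.0]
  -> wp [0.4173 0.318  0.1844]
```

apply_moves:
  moves:
    - {"jaw":1,"offset":[-5,-52,-14],"rot":[-1.3,3,5.5]}
    - {"jaw":1,"offset":[-9,-51,-16],"rot":[-1.3,3,5.5]}
    - {"jaw":1,"offset":[-13,-50,-17],"rot":[-1.4,3,5.5]}
    - {"jaw":1,"offset":[-32,-45,16],"rot":[-0.5,4,3]}
    - {"jaw":1,"offset":[-35,-43,13],"rot":[-0.5,4,3]}

```text
time_s: 3.75
eef_pos: [0.5027, 0.1895, 0.2575]
eef_rot: [0.026, 0.986, -0.05, 0.158]
wrist_force: [0.5, 1.1, 0.1]
opening: 0.998
grasp_force: 0.0
```

apply_moves:
  moves:
    - {"jaw":1,"offset":[-38,-41,10],"rot":[-0.6,4,3]}
    - {"jaw":1,"offset":[-40,-39,7],"rot":[-0.5,4,3]}
    - {"jaw":1,"offset":[-43,-37,5],"rot":[-0.6,4,3]}
    - {"jaw":1,"offset":[0,0,0],"rot":[0,0,0]}
    - {"jaw":1,"offset":[0,0,0],"rot":[0,0,0]}

```text
time_s: 4.38
eef_pos: [0.4236, 0.3107, 0.1908]
eef_rot: [0.034, 0.96, -0.121, 0.25]
wrist_force: [0.2, 0.6, 0.8]
opening: 1.002
grasp_force: 0.0
```

```bash
python3 - <<'E'
from m import *
import time
T=pose(); o=ctrl.get_obs(); print(T,o["q"],o["dq"])
im,d,P=snap("wrist","w4.png"); hsv=cv2.cvtColor(im,cv2.COLOR_RGB2HSV)
box=(P[...,0]>.40)&(P[...,0]<.54)&(P[...,1]>.24)&(P[...,1]<.37)&(P[...,2]>.055)
blue=box&(hsv[...,0]>95)&(hsv[...,0]<125)&(hsv[...,1]>120)&(hsv[...,2]>50)
c,k,m=ransac(P[blue]); s=P[blue][m]
print("disc",m.sum(),k,np.degrees(np.arccos(k[2])),np.degrees(np.arctan2(k[1],k[0])))
e1=np.cross(k,[0,0,1]);e1/=np.linalg.norm(e1);e2=np.cross(k,e1)
(cx,cy),r=cv2.minEnclosingCircle(np.c_[(s-c)@e1,(s-c)@e2].astype(np.float32)*1000)
ctr=c+(cx*e1+cy*e2)/1000; print("circ",ctr,r,"knob",ctr+.022*k)
q=P[box]; h=(q-ctr)@k; kb=q[(h>.0365)&(h<.041)&(np.linalg.norm(np.cross(q-ctr,k),axis=1)<.03)]
t=np.c_[(kb-ctr)@e1,(kb-ctr)@e2]*1000; print(len(kb)); (cx,cy),r=cv2.minEnclosingCircle(t.astype(np.float32))
tc=ctr+(cx*e1+cy*e2)/1000; print("from top: disc ctr",tc,r,"knob",tc+.022*k)
kn=tc+.022*k; print("knob in tool",T[:3,:3].T@(kn-T[:3,3]), T[:3,:3].T@(ctr+.022*k-T[:3,3]))
E
```

```text
[[ 0.8454 -0.2493  0.4724  0.4236]
 [-0.215  -0.9684 -0.1263  0.3107]
 [ 0.489   0.0053 -0.8723  0.1908]
 [ 0.      0.      0.      1.    ]] [ 0.6418 -0.0221  2.0006 -0.5136  0.8972  2.7342] [-0.0392 -0.001  -0.0005 -0.001  -0.0037  0.0041]
disc 5500 [-0.4866  0.1303  0.8638] 30.250715208719637 165.0120696692014
circ [0.4674 0.3035 0.092 ] 43.242061614990234 knob [0.4567 0.3063 0.111 ]
1413
from top: disc ctr [0.4665 0.3038 0.0914] 14.861958503723145 knob [0.4558 0.3067 0.1104]
knob in tool [-0.0112 -0.0046  0.0859] [-0.0101 -0.0044  0.0859]
```

View pics/w4.png

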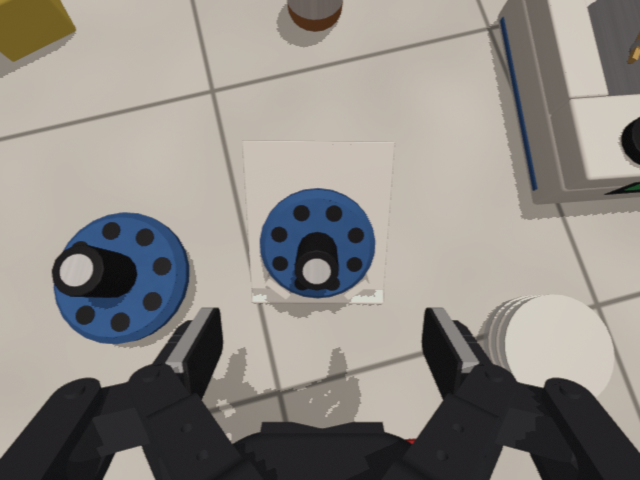

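The wrist picture shows the rotor disc at (318,243) with its knob top at (316,271), roughly centred between the open fingers. The larger look-alike is to the left at (120,278).

```bash
python3 - <<'E'
from m import *
kn=np.array([.4562,.3066,.1110]); G=down(-15,30.1,165); k=-G[:,2]
plan([(kn+.04*k,G),(kn-.0165*k,G)],vmax=32)
E
```

```text
1 [-6, -3, 23] [0.0, 0.4, 0.3]
2 [-6, -2, 22] [0.0, 0.4, 0.2]
  -> wp [0.4366 0.3118 0.1457]
3 [0, 0, 28] [0.0, 0.0, 0.0]
4 [0, 0, 29] [0.0, 0.0, 0.1]
  -> wp [0.4642 0.3044 0.0964]
```

apply_moves:
  moves:
    - {"jaw":1,"offset":[-6,-3,23],"rot":[0,0.4,0]}
    - {"jaw":1,"offset":[-6,-2,22],"rot":[0,0.4,0]}
    - {"jaw":1,"offset":[0,0,28],"rot":[0,0,0]}
    - {"jaw":1,"offset":[0,0,28],"rot":[0,0,0]}
    - {"jaw":1,"offset":[0,0,0],"rot":[0,0,0]}

```text
time_s: 5.05
eef_pos: [0.4629, 0.3018, 0.0939]
eef_rot: [0.038, 0.958, -0.123, 0.255]
wrist_force: [-0.8, -0.4, -0.1]
opening: 0.997
grasp_force: 0.0
```

apply_moves:
  moves:
    - {"jaw":0.5,"offset":[0,0,0],"rot":[0,0,0]}
    - {"jaw":0,"offset":[0,0,0],"rot":[0,0,0]}
    - {"jaw":0,"offset":[0,0,0],"rot":[0,0,0]}
    - {"jaw":0,"offset":[0,0,0],"rot":[0,0,0]}
    - {"jaw":0,"offset":[0,0,0],"rot":[0,0,0]}

```text
time_s: 5.68
eef_pos: [0.4615, 0.3045, 0.0953]
eef_rot: [0.036, 0.958, -0.121, 0.256]
wrist_force: [-3.1, -0.8, 5.0]
opening: 0.329
grasp_force: 58.6
```

apply_moves:
  moves:
    - {"jaw":0,"offset":[0,0,-8],"rot":[0,0,0]}
    - {"jaw":0,"offset":[0,0,-22],"rot":[0,0,0]}
    - {"jaw":0,"offset":[0,0,-30],"rot":[0,0,0]}
    - {"jaw":0,"offset":[0,0,-40],"rot":[0,0,0]}
    - {"jaw":0,"offset":[0,0,-40],"rot":[0,0,0]}

```text
time_s: 6.3
eef_pos: [0.3919, 0.3222, 0.2154]
eef_rot: [0.037, 0.959, -0.121, 0.254]
wrist_force: [-0.2, 0.3, -3.4]
opening: 0.332
grasp_force: 59.9
```

```bash
python3 - <<'E'
from m import *
D=down(-10)
plan([(np.array([.50,.16,.27]),down(-12,15,165)),(np.array([.5896,-.0512,.21]),D)],vmax=52,wmax=9)
print(ctrl.get_obs()["q"])
E
```

```text
1 [38, 33, 6] [0.2, -3.7, -0.6]
2 [38, 33, 4] [0.2, -3.7, -0.6]
3 [38, 33, 1] [0.2, -3.7, -0.6]
4 [38, 34, -1] [0.1, -3.7, -0.6]
  -> wp [0.5    0.16   0.2704]
5 [22, 37, 19] [0.2, -3.0, -0.4]
6 [23, 38, 18] [0.2, -3.0, -0.4]
7 [24, 38, 16] [0.2, -3.0, -0.4]
8 [24, 38, 15] [0.2, -3.0, -0.3]
9 [24, 38, 13] [0.3, -2.9, -0.4]
  -> wp [ 0.5895 -0.051   0.2104]
[ 0.7161 -0.0766  2.0003 -0.5219  0.9798  2.7805]
```

apply_moves:
  moves:
    - {"jaw":0,"offset":[38,33,6],"rot":[0.2,-3.7,-0.6]}
    - {"jaw":0,"offset":[38,33,4],"rot":[0.2,-3.7,-0.6]}
    - {"jaw":0,"offset":[38,33,1],"rot":[0.2,-3.7,-0.6]}
    - {"jaw":0,"offset":[38,34,-1],"rot":[0.1,-3.7,-0.6]}
    - {"jaw":0,"offset":[22,37,19],"rot":[0.2,-3,-0.4]}

```text
time_s: 6.92
eef_pos: [0.5214, 0.1175, 0.2608]
eef_rot: [0.015, 0.989, -0.099, 0.105]
wrist_force: [0.2, 0.4, -4.2]
opening: 0.334
grasp_force: 60.1
```

apply_moves:
  moves:
    - {"jaw":0,"offset":[23,38,18],"rot":[0.2,-3,-0.4]}
    - {"jaw":0,"offset":[24,38,16],"rot":[0.2,-3,-0.4]}
    - {"jaw":0,"offset":[24,38,15],"rot":[0.2,-3,-0.3]}
    - {"jaw":0,"offset":[24,38,13],"rot":[0.3,-2.9,-0.4]}
    - {"jaw":0,"offset":[0,0,0],"rot":[0,0,0]}

```text
time_s: 7.55
eef_pos: [0.5912, -0.0532, 0.2081]
eef_rot: [-0.001, 0.996, -0.089, -0.001]
wrist_force: [0.2, -0.5, -4.1]
opening: 0.336
grasp_force: 60.2
```

apply_moves:
  moves:
    - {"jaw":0,"offset":[0,0,0],"rot":[0,0,0]}
    - {"jaw":0,"offset":[0,0,0],"rot":[0,0,0]}
    - {"jaw":0,"offset":[0,0,0],"rot":[0,0,0]}
    - {"jaw":0,"offset":[0,0,0],"rot":[0,0,0]}
    - {"jaw":0,"offset":[0,0,0],"rot":[0,0,0]}

```text
time_s: 8.18
eef_pos: [0.5915, -0.0503, 0.2109]
eef_rot: [-0.001, 0.996, -0.087, 0.002]
wrist_force: [-0.5, 0.3, -4.4]
opening: 0.334
grasp_force: 60.2
```

```bash
cat > r.py <<'E'
from m import *
def rotor(fn):
    T=pose(); o=ctrl.get_obs(); print("tcp",T[:3,3],"z",T[:3,2],"q",o["q"],np.abs(o["dq"]).max())
    for n in ("wrist","scene","side"):
        T=pose(); im,d,P=snap(n,f"{fn}_{n}.png"); hsv=cv2.cvtColor(im,cv2.COLOR_RGB2HSV)
        Q=P-T[:3,3]
        box=(np.hypot(Q[...,0],Q[...,1])<.055)&(Q[...,2]<.012)&(Q[...,2]>-.05)
        blue=box&(hsv[...,0]>95)&(hsv[...,0]<125)&(hsv[...,1]>120)&(hsv[...,2]>40)
        if blue.sum()<80: print(n,"few",blue.sum()); continue
        c,k,m=ransac(P[blue],t=.0015); s=P[blue][m]
        e1=np.cross(k,[0,1,0]);e1/=np.linalg.norm(e1);e2=np.cross(k,e1)
        x=np.c_[(s-c)@e1,(s-c)@e2].astype(np.float32)*1000; h=cv2.convexHull(x)
        (cx,cy),r=cv2.minEnclosingCircle(x); ctr=c+(cx*e1+cy*e2)/1000
        print(n,m.sum(),"disc",ctr,"r",r,"k",k,"in tool mm",T[:3,:3].T@(ctr-T[:3,3])*1000)
E
python3 -c "
from r import *
rotor('h1')"
```

```text
tcp [ 0.5915 -0.0503  0.2109] z [ 0.0035  0.0009 -1.    ] q [-0.2856  0.2375  1.5819  0.0019  1.319   1.4585] 0.005463592540777875
wrist 9333 disc [ 0.5963 -0.0504  0.205 ] r 42.489322662353516 k [-0.0068  0.001   1.    ] in tool mm [ 4.7347 -0.6973  5.9449]
scene 470 disc [ 0.5963 -0.048   0.2052] r 43.0653190612793 k [-0.0104  0.0054  0.9999] in tool mm [ 4.2944 -3.1673  5.6313]
side 218 disc [ 0.5886 -0.0418  0.2062] r 39.4814453125 k [-0.0114  0.0081  0.9999] in tool mm [-4.404  -8.0692  4.5281]
```

```bash
cat >> r.py <<'E'
from scipy.optimize import least_squares
def rim(im,P,T,rr=43.2):
    hsv=cv2.cvtColor(im,cv2.COLOR_RGB2HSV); Q=(P-T[:3,3])@T[:3,:3]*1000
    b=(np.hypot(Q[...,0],Q[...,1])<60)&(abs(Q[...,2]-6)<5)&(hsv[...,0]>95)&(hsv[...,0]<125)&(hsv[...,1]>120)&(hsv[...,2]>40)
    h=cv2.convexHull(Q[b][:,:2].astype(np.float32))[:,0]; h=h[h[:,0]>0]
    f=lambda p:np.hypot(h[:,0]-p[0],h[:,1]-p[1])-rr
    s=least_squares(f,[3,0],loss="soft_l1"); g=least_squares(lambda p:np.hypot(h[:,0]-p[0],h[:,1]-p[1])-p[2],[3,0,43],loss="soft_l1")
    print(len(h),"rim fit tool",s.x,np.abs(s.fun).mean(),"free",g.x); return s.x
E
python3 - <<'E'
from r import *
T=pose(); im,d,P=snap("wrist"); rim(im,P,T); Q=(P-T[:3,3])@T[:3,:3]*1000
s=T[:3,:3].T@(np.array([.5899,-.051,.05])-T[:3,3])*1000; print("seat(wrist) in tool",s)
E
```

```text
40 rim fit tool [ 5.0741 -0.5594] 0.25359473376502384 free [ 4.2018 -0.5755 43.8782]
seat(wrist) in tool [ -2.0092   0.9545 160.6853]
```

View pics/h1_wrist.png

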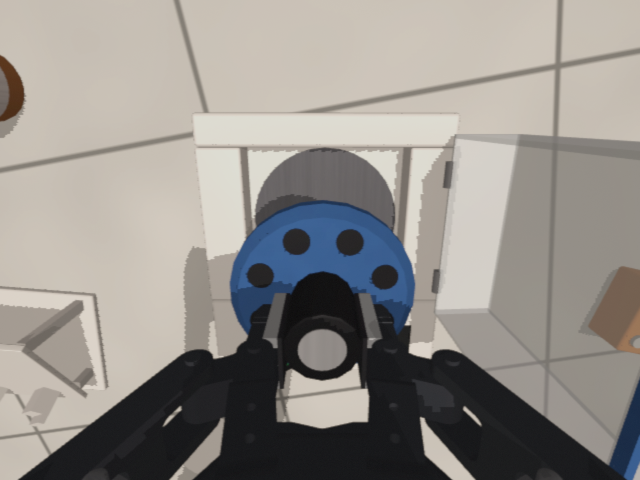

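The wrist view shows the rotor held upright. The knob top is a full circle at (322,348), the disc is at (322,280), and the chamber platform is behind it.

```bash
python3 - <<'E'
from r import *
T=pose(); im,d,P=snap("wrist"); Q=(P-T[:3,3])@T[:3,:3]*1000
v,u=np.mgrid[:480,:640]; m=(np.hypot(u-322,v-348)<34)&(np.hypot(Q[...,0],Q[...,1])<30)
z=Q[...,2][m]; print(np.percentile(z,[1,5,20,50]))
zt=np.percentile(z,10); t=m&(abs(Q[...,2]-zt)<2.5); print(zt,t.sum(),cv2.minEnclosingCircle(Q[t][:,:2].astype(np.float32)),cv2.minAreaRect(Q[t][:,:2].astype(np.float32)),np.median(Q[t][:,:2],0))
E
```

```text
[-33.7235 -33.3519 -32.8815 -32.3524]
-33.15060294567736 3536 ((2.673187255859375, -0.8435552716255188), 14.71366024017334) ((2.6885499954223633, -0.6083736419677734), (24.618337631225586, 29.367351531982422), 88.61878204345703) [ 3.6537 -0.5733]
```

```bash
python3 - <<'E'
from r import *
im=cv2.imread("pics/h1_wrist.png")[:,:,::-1]; T=pose(); im,d,P=snap("wrist"); Q=(P-T[:3,3])@T[:3,:3]*1000
v,u=np.mgrid[:480,:640]; g=(np.hypot(u-322,v-348)<40)&(im.min(2)>90)&(abs(Q[...,2]+32.5)<4)
N,l,s,c=cv2.connectedComponentsWithStats(g.astype(np.uint8)); i=1+np.argmax(s[1:,4]); t=l==i
print("grey",s[i],np.mean(Q[t],0),cv2.minEnclosingCircle(Q[t][:,:2].astype(np.float32)),cv2.minAreaRect(Q[t][:,:2].astype(np.float32)))
t=(np.hypot(u-322,v-348)<60)&(abs(Q[...,2]+32.8)<1.5)&(np.hypot(Q[...,0]-3,Q[...,1])<16.5)
print(cv2.minEnclosingCircle(Q[t][:,:2].astype(np.float32)),cv2.minAreaRect(Q[t][:,:2].astype(np.float32)))
E
```

```text
grey [ 298  329   49   42 1585] [  2.8241  -0.5941 -32.6633] ((2.5267012119293213, -0.7399628162384033), 9.67004108428955) ((2.826270580291748, -0.5436897277832031), (18.7369384765625, 17.869882583618164), 0.4299645721912384)
((3.4347569942474365, -0.1909465789794922), 16.469690322875977) ((3.133432388305664, -0.6694478988647461), (29.59315299987793, 29.578779220581055), 3.792574167251587)
```

apply_moves:
  moves:
    - {"jaw":0,"offset":[-5.5,1.5,0],"rot":[0,0,0]}
    - {"jaw":0,"offset":[0,0,30],"rot":[0,0.2,0]}
    - {"jaw":0,"offset":[0,0,30],"rot":[0,0,0]}
    - {"jaw":0,"offset":[0,0,22],"rot":[0,0,0]}
    - {"jaw":0,"offset":[0,0,0],"rot":[0,0,0]}

```text
time_s: 9.1
eef_pos: [0.5844, -0.0507, 0.1266]
eef_rot: [-0.001, 0.996, -0.087, 0.001]
wrist_force: [-1.3, 0.2, -5.0]
opening: 0.335
grasp_force: 60.4
```

apply_moves:
  moves:
    - {"jaw":0,"offset":[0,0,0],"rot":[0,0,0]}
    - {"jaw":0,"offset":[0,0,3],"rot":[0,0,0]}
    - {"jaw":0,"offset":[0,0,4],"rot":[0,0,0]}
    - {"jaw":0,"offset":[0,0,4],"rot":[0,0,0]}
    - {"jaw":0,"offset":[0,0,4],"rot":[0,0,0]}

```text
time_s: 9.72
eef_pos: [0.5863, -0.0511, 0.1133]
eef_rot: [-0.001, 0.996, -0.087, 0.003]
wrist_force: [0.1, -0.8, -4.6]
opening: 0.33
grasp_force: 60.4
```

apply_moves:
  moves:
    - {"jaw":0,"offset":[0,0,3],"rot":[0,0,0]}
    - {"jaw":0,"offset":[0,0,2],"rot":[0,0,0]}
    - {"jaw":0,"offset":[0,0,2],"rot":[0,0,0]}
    - {"jaw":0,"offset":[0,0,0],"rot":[0,0,0]}
    - {"jaw":0,"offset":[0,0,0],"rot":[0,0,0]}

```text
time_s: 10.35
eef_pos: [0.5866, -0.0511, 0.1068]
eef_rot: [-0.0, 0.996, -0.087, 0.003]
wrist_force: [0.1, -0.4, -3.5]
opening: 0.335
grasp_force: 60.4
```

apply_moves:
  moves:
    - {"jaw":0,"offset":[0,0,3],"rot":[0,0,0]}
    - {"jaw":0,"offset":[0,0,3],"rot":[0,0,0]}
    - {"jaw":0,"offset":[0,0,2],"rot":[0,0,0]}
    - {"jaw":0,"offset":[0,0,2],"rot":[0,0,0]}
    - {"jaw":0,"offset":[0,0,0],"rot":[0,0,0]}

```text
time_s: 10.98
eef_pos: [0.5869, -0.0511, 0.098]
eef_rot: [-0.0, 0.996, -0.087, 0.004]
wrist_force: [-3.4, 0.3, 5.6]
opening: 0.336
grasp_force: 61.8
```

apply_moves:
  moves:
    - {"jaw":0,"offset":[0,0,2],"rot":[0,0,0]}
    - {"jaw":0,"offset":[0,0.3,0],"rot":[0,0,-5]}
    - {"jaw":0,"offset":[0,0.3,0],"rot":[0,0,-5]}
    - {"jaw":0,"offset":[0,0.3,0],"rot":[0,0,-5]}
    - {"jaw":0,"offset":[0,0.3,0],"rot":[0,0,-5]}

```text
time_s: 11.6
eef_pos: [0.5884, -0.0522, 0.098]
eef_rot: [0.0, 0.996, 0.089, 0.005]
wrist_force: [-4.4, 3.3, 14.7]
opening: 0.332
grasp_force: 62.4
```

apply_moves:
  moves:
    - {"jaw":0,"offset":[0,0.3,0],"rot":[0,0,-5]}
    - {"jaw":0,"offset":[0,0.3,0],"rot":[0,0,-5]}
    - {"jaw":0,"offset":[0,0.3,0],"rot":[0,0,-5]}
    - {"jaw":0,"offset":[0,0.3,0],"rot":[0,0,-5]}
    - {"jaw":0,"offset":[0,0,0],"rot":[0,0,0]}

```text
time_s: 12.22
eef_pos: [0.5886, -0.0533, 0.0978]
eef_rot: [0.001, 0.966, 0.259, 0.005]
wrist_force: [-3.7, 2.2, 15.5]
opening: 0.339
grasp_force: 62.3
```

apply_moves:
  moves:
    - {"jaw":0,"offset":[-0.4,0.3,0],"rot":[0,0,-5]}
    - {"jaw":0,"offset":[-0.4,0.3,0],"rot":[0,0,-5]}
    - {"jaw":0,"offset":[0,0.3,0],"rot":[0,0,-5]}
    - {"jaw":0,"offset":[0,0.3,0],"rot":[0,0,-5]}
    - {"jaw":0,"offset":[0,0.3,0],"rot":[0,0,-5]}

```text
time_s: 12.85
eef_pos: [0.5871, -0.0549, 0.0946]
eef_rot: [0.001, 0.886, 0.463, 0.003]
wrist_force: [-0.3, -0.2, -4.5]
opening: 0.332
grasp_force: 60.5
```

apply_moves:
  moves:
    - {"jaw":0,"offset":[0,0.3,0],"rot":[0,0,-5]}
    - {"jaw":0,"offset":[0,0.3,0],"rot":[0,0,-5]}
    - {"jaw":0,"offset":[0,0.3,0],"rot":[0,0,-5]}
    - {"jaw":0,"offset":[0,0.3,0],"rot":[0,0,-5]}
    - {"jaw":0,"offset":[0,0,0],"rot":[0,0,0]}

```text
time_s: 13.48
eef_pos: [0.588, -0.0561, 0.0943]
eef_rot: [0.002, 0.794, 0.608, 0.002]
wrist_force: [-0.1, -2.3, -5.6]
opening: 0.336
grasp_force: 60.1
```

apply_moves:
  moves:
    - {"jaw":0,"offset":[0,0,1.5],"rot":[0,0,0]}
    - {"jaw":0,"offset":[0,0,1.5],"rot":[0,0,0]}
    - {"jaw":0,"offset":[0,0,1],"rot":[0,0,0]}
    - {"jaw":0,"offset":[0,0,1],"rot":[0,0,0]}
    - {"jaw":0,"offset":[0,0,0],"rot":[0,0,0]}

```text
time_s: 14.1
eef_pos: [0.5887, -0.0562, 0.0931]
eef_rot: [0.003, 0.794, 0.608, 0.003]
wrist_force: [-10.4, -1.4, 19.9]
opening: 0.337
grasp_force: 63.0
```

```bash
python3 -c "
from r import *
o=ctrl.get_obs(); print(o['eef_pos'],o['torque'],o['wrist_force'],o['q'])
T=pose(); im,d,P=snap('wrist','p1.png'); Q=(P-T[:3,3])@T[:3,:3]*1000
hsv=cv2.cvtColor(im,cv2.COLOR_RGB2HSV); b=(np.hypot(Q[...,0],Q[...,1])<50)&(hsv[...,0]>95)&(hsv[...,0]<125)&(hsv[...,1]>120)&(abs(Q[...,2]-6)<8)
c,k,m=ransac(P[b]); print('disc top',c,k,m.sum())
"
```

```text
[ 0.5887 -0.0562  0.0931] [-0.2512  2.2665 -0.7818] [-10.3761  -1.3586  19.9459] [-0.2964  0.3684  1.6747  0.0014  1.0913 -0.0336]
disc top [ 0.5943 -0.0331  0.0869] [0.0031 0.023  0.9997] 10077
```

apply_moves:
  moves:
    - {"jaw":0,"offset":[0,-1,0],"rot":[0,0,2]}
    - {"jaw":0,"offset":[0,-0.5,0],"rot":[0,0,2]}
    - {"jaw":0,"offset":[0,0,0.5],"rot":[0,0,2]}
    - {"jaw":0,"offset":[0,0,0.5],"rot":[0,0,0]}
    - {"jaw":0,"offset":[0,0,0],"rot":[0,0,0]}

```text
time_s: 14.78
eef_pos: [0.5881, -0.0559, 0.0912]
eef_rot: [0.003, 0.824, 0.566, 0.003]
wrist_force: [-4.3, -3.3, 13.9]
opening: 0.333
grasp_force: 62.3
```

```bash
python3 -c "
from r import *
o=ctrl.get_obs(); print(o['eef_pos'],o['torque'],o['wrist_force'],pose()[:3,2])
T=pose(); im,d,P=snap('wrist','p2.png'); Q=(P-T[:3,3])@T[:3,:3]*1000
hsv=cv2.cvtColor(im,cv2.COLOR_RGB2HSV); b=(np.hypot(Q[...,0],Q[...,1])<50)&(hsv[...,0]>95)&(hsv[...,0]<125)&(hsv[...,1]>120)&(abs(Q[...,2]-6)<8)
c,k,m=ransac(P[b]); print('disc top',c,k,m.sum())
dk=(abs(P[...,2]-.08)<.006)&(im.min(2)>120); print('deck z',np.median(P[dk][:,2]),dk.sum())
"
```

```text
[ 0.5881 -0.0559  0.0912] [-0.5263  1.1809  0.0083] [-4.3123 -3.3339 13.904 ] [ 0.0091 -0.0015 -1.    ]
disc top [ 0.5962 -0.0337  0.085 ] [0.0027 0.0206 0.9998] 10091
deck z 0.07920607605926111 80729
```

View pics/p2.png

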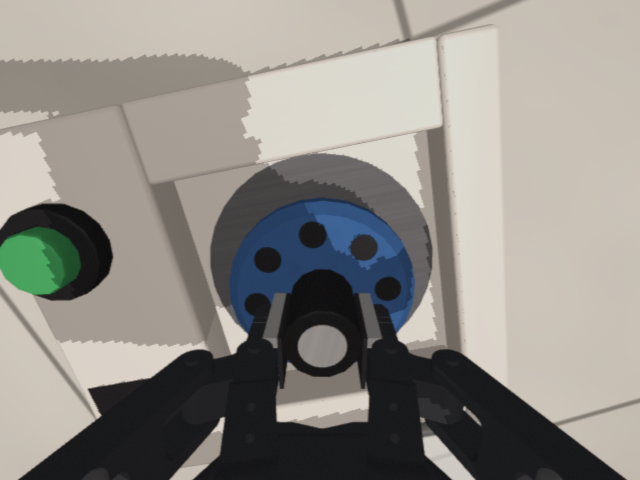

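The rotor is home: the disc top is 6 mm above the deck and the TCP dropped 7 mm. The picture shows the rotor centred at (322,280) and the button at (45,262). I'll relieve the press, open and rise.

apply_moves:
  moves:
    - {"jaw":0,"offset":[0,0,-2.5],"rot":[0,0,0]}
    - {"jaw":0.5,"offset":[0,0,0],"rot":[0,0,0]}
    - {"jaw":0.6,"offset":[0,0,0],"rot":[0,0,0]}
    - {"jaw":0.6,"offset":[0,0,0],"rot":[0,0,0]}
    - {"jaw":0.6,"offset":[0,0,-20],"rot":[0,0,0]}

```text
time_s: 15.45
eef_pos: [0.5852, -0.0546, 0.11]
eef_rot: [0.0, 0.824, 0.566, 0.002]
wrist_force: [-0.2, -0.1, 0.5]
opening: 0.596
grasp_force: 0.0
```

apply_moves:
  moves:
    - {"jaw":0.6,"offset":[0,0,-50],"rot":[0,0,0]}
    - {"jaw":0.6,"offset":[0,0,-60],"rot":[0,0,0]}
    - {"jaw":0.3,"offset":[0,0,-60],"rot":[0,0,0]}
    - {"jaw":0,"offset":[0,0,-60],"rot":[0,0,0]}
    - {"jaw":0,"offset":[0,0,0],"rot":[0,0,0]}

```text
time_s: 16.08
eef_pos: [0.5876, -0.0558, 0.3498]
eef_rot: [0.007, 0.824, 0.567, 0.007]
wrist_force: [-0.1, 0.1, -0.7]
opening: -0.001
grasp_force: 0.0
```

```bash
python3 - <<'E'
from r import *
o=ctrl.get_obs(); print(o['eef_pos'],o['q'],o['wrist_force'],pose()[:3,:3])
im,d,P=snap('wrist','p3.png'); hsv=cv2.cvtColor(im,cv2.COLOR_RGB2HSV)
b=(np.hypot(P[...,0]-.59,P[...,1]+.052)<.05)&(P[...,2]>.07)&(P[...,2]<.1)&(hsv[...,0]>95)&(hsv[...,0]<125)&(hsv[...,1]>120)
c,k,m=ransac(P[b]); s=P[b][m]; print('disc',c,k,cv2.minEnclosingCircle((s[:,:2]*1000).astype(np.float32)))
t=(np.hypot(P[...,0]-.59,P[...,1]+.052)<.025)&(P[...,2]>.11); print('knob top',np.median(P[t],0),t.sum())
im,d,P=snap('scene','p3s.png'); hsv=cv2.cvtColor(im,cv2.COLOR_RGB2HSV)
b=(np.hypot(P[...,0]-.59,P[...,1]+.052)<.05)&(P[...,2]>.07)&(P[...,2]<.1)&(hsv[...,0]>95)&(hsv[...,0]<125)&(hsv[...,1]>120)
print('scene',b.sum()); c,k,m=ransac(P[b]); s=P[b][m]; print('disc',c,k,cv2.minEnclosingCircle((s[:,:2]*1000).astype(np.float32)))
for n in('scene','side'):
    P=np.load(n+"P.npy"); im=cv2.imread(f"pics/{n}0.png"); hsv=cv2.cvtColor(im,cv2.COLOR_BGR2HSV)
    bl=(hsv[...,0]>95)&(hsv[...,0]<125)&(hsv[...,1]>90)&(P[...,2]>.2)&(P[...,1]<-.1)&(P[...,1]>-.3)
    print(n,"trim",bl.sum(),P[bl].mean(0),P[bl].min(0),P[bl].max(0))
E
```

```text
[ 0.5876 -0.0558  0.3498] [-0.2969  0.129   1.4298  0.0024  1.563   0.0691] [-0.1223  0.1411 -0.6852] [[ 0.3579  0.9335  0.0196]
 [ 0.9337 -0.3579 -0.0034]
 [ 0.0038  0.0195 -0.9998]]
disc [ 0.5895 -0.0476  0.085 ] [-0.0002 -0.0002  1.    ] ((588.9336547851562, -50.294002532958984), 43.443485260009766)
knob top [ 0.591  -0.0434  0.4217] 25643
scene 958
disc [ 0.5932 -0.0452  0.0855] [0.0154 0.0077 0.9999] ((589.5186157226562, -48.445068359375), 43.51850128173828)
scene trim 237 [ 0.5734 -0.1576  0.2604] [ 0.4972 -0.1743  0.2552] [ 0.6446 -0.1431  0.2643]<stdin>:13: RuntimeWarning: Mean of empty slice.
  ret = um.true_divide(
Traceback (most recent call last):
ValueError: zero-size array to reduction operation minimum which has no identity
```

```bash
python3 - <<'E'
from r import *
a=np.radians(-10.4); ex=np.array([np.cos(a),np.sin(a),0]); ey=np.array([-ex[1],ex[0],0]); z=np.array([0,0,1.])
H=np.array([.5893,-.0512,.08])-.095*ey; G=down(79.6); 
w=[(H-.104*ey+.27*z,G),(H-.104*ey+.14*z,G)]
for t in np.linspace(1.6,0,9):
    e=ey*np.cos(t)+z*np.sin(t); n=-ey*np.sin(t)+z*np.cos(t); w.append((H+.15*e+(.0515+.003)*n,G))
plan(w,vmax=56)
E
```

```text
1 [-48, 10, -2] [0.1, -0.0, -2.6]
2 [-48, 7, -2] [0.1, -0.0, -2.7]
3 [-48, 5, -2] [0.2, -0.1, -2.6]
4 [-48, 4, -1] [0.1, -0.0, -2.7]
  -> wp [ 0.5538 -0.2466  0.3497]
5 [0, 0, 43] [0.0, -0.0, 0.0]
6 [0, 0, 43] [0.0, -0.0, 0.0]
7 [0, 0, 44] [0.0, -0.0, 0.0]
  -> wp [ 0.5538 -0.2466  0.2197]
8 [45, 0, -9] [0.0, -0.0, 0.0]
  -> wp [ 0.5619 -0.2023  0.2287]
9 [30, 0, -8] [0.0, -0.0, 0.0]
  -> wp [ 0.5673 -0.1728  0.2367]
10 [32, 0, -3] [0.0, -0.0, 0.0]
  -> wp [ 0.5731 -0.1413  0.2398]
11 [32, 0, 4] [0.0, -0.0, 0.0]
  -> wp [ 0.5789 -0.1098  0.2358]
12 [30, 0, 10] [0.0, -0.0, 0.0]
  -> wp [ 0.5843 -0.0803  0.2258]
13 [28, 0, 16] [0.0, -0.0, 0.0]
  -> wp [ 0.5893 -0.0528  0.2098]
14 [23, 0, 21] [0.0, -0.0, 0.0]
  -> wp [ 0.5935 -0.0302  0.1888]
15 [20, 0, 26] [0.0, -0.0, 0.0]
  -> wp [ 0.5971 -0.0105  0.1628]
16 [14, 0, 28] [0.0, -0.0, 0.0]
  -> wp [0.5996 0.0033 0.1348]
```

apply_moves:
  moves:
    - {"jaw":0,"offset":[-48,10,-2],"rot":[0,0,-2.6]}
    - {"jaw":0,"offset":[-48,7,-2],"rot":[0,0,-2.7]}
    - {"jaw":0,"offset":[-48,5,-2],"rot":[0.2,0,-2.6]}
    - {"jaw":0,"offset":[-48,4,-1],"rot":[0,0,-2.7]}
    - {"jaw":0,"offset":[0,0,0],"rot":[0,0,0]}

```text
time_s: 16.8
eef_pos: [0.5519, -0.2494, 0.3454]
eef_rot: [-0.001, 0.77, 0.639, 0.001]
wrist_force: [0.6, 0.5, 0.6]
opening: -0.003
grasp_force: 0.0
```

apply_moves:
  moves:
    - {"jaw":0,"offset":[0,0,43],"rot":[0,0,0]}
    - {"jaw":0,"offset":[0,0,43],"rot":[0,0,0]}
    - {"jaw":0,"offset":[0,0,44],"rot":[0,0,0]}
    - {"jaw":0,"offset":[22,0,-4],"rot":[0,0,0]}
    - {"jaw":0,"offset":[23,0,-5],"rot":[0,0,0]}

```text
time_s: 17.42
eef_pos: [0.5624, -0.2005, 0.2279]
eef_rot: [0.001, 0.768, 0.64, 0.002]
wrist_force: [-0.9, -1.2, -0.1]
opening: 0.003
grasp_force: 0.8
```

apply_moves:
  moves:
    - {"jaw":0,"offset":[30,0,-8],"rot":[0,0,0]}
    - {"jaw":0,"offset":[32,0,-3],"rot":[0,0,0]}
    - {"jaw":0,"offset":[32,0,4],"rot":[0,0,0]}
    - {"jaw":0,"offset":[30,0,10],"rot":[0,0,0]}
    - {"jaw":0,"offset":[0,0,0],"rot":[0,0,0]}

```text
time_s: 18.05
eef_pos: [0.5854, -0.0768, 0.2264]
eef_rot: [0.002, 0.767, 0.642, 0.003]
wrist_force: [-0.4, -0.4, 0.8]
opening: -0.004
grasp_force: 0.0
```

apply_moves:
  moves:
    - {"jaw":0,"offset":[28,0,16],"rot":[0,0,0]}
    - {"jaw":0,"offset":[23,0,21],"rot":[0,0,0]}
    - {"jaw":0,"offset":[20,0,26],"rot":[0,0,0]}
    - {"jaw":0,"offset":[14,0,26],"rot":[0,0,0]}
    - {"jaw":0,"offset":[0,0,0],"rot":[0,0,0]}

```text
time_s: 18.68
eef_pos: [0.5995, 0.0045, 0.135]
eef_rot: [-0.0, 0.768, 0.641, 0.001]
wrist_force: [0.9, -0.5, 0.4]
opening: 0.001
grasp_force: 0.0
```

```bash
python3 - <<'E'
from r import *
o=ctrl.get_obs(); print(o['eef_pos'],o['wrist_force'])
a,_,_=snap('scene'); b,_,_=snap('side')
cv2.imwrite("pics/lid.png",np.hstack([cv2.resize(a[150:350,150:390],(400,333)),cv2.resize(b[100:300,230:430],(333,333))])[:,:,::-1])
E
```

```text
[0.5995 0.0045 0.135 ] [ 0.8847 -0.5462  0.4101]
```

View pics/lid.png

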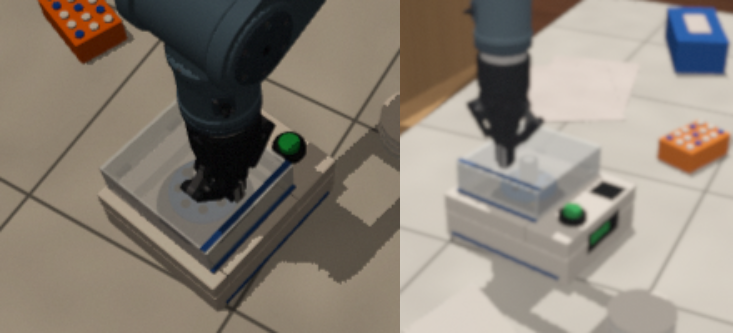

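The lid is nearly shut, with the fingertips on its outer face near the blue trim. I'll press it the last few millimetres down.

apply_moves:
  moves:
    - {"jaw":0,"offset":[0,0,3],"rot":[0,0,0]}
    - {"jaw":0,"offset":[0,0,2],"rot":[0,0,0]}
    - {"jaw":0,"offset":[0,0,1],"rot":[0,0,0]}
    - {"jaw":0,"offset":[0,0,1],"rot":[0,0,0]}
    - {"jaw":0,"offset":[0,0,0],"rot":[0,0,0]}

```text
time_s: 19.4
eef_pos: [0.601, 0.0029, 0.1314]
eef_rot: [0.002, 0.768, 0.64, 0.002]
wrist_force: [-5.7, -0.4, 14.7]
opening: 0.001
grasp_force: 7.7
```

```bash
python3 - <<'E'
from r import *
G=down(169.6)
plan([(np.array([.595,.003,.20]),pose()[:3,:3]),(np.array([.488,.0125,.18]),G),(np.array([.488,.0125,.108]),G)],vmax=50,wmax=10)
E
```

```text
1 [0, -3, -34] [0.0, 0.0, 0.0]
2 [-1, -3, -35] [0.0, 0.0, 0.0]
  -> wp [0.5945 0.0029 0.2003]
3 [-1, -12, 2] [0.0, 0.0, -10.0]
4 [1, -12, 2] [0.0, 0.0, -10.0]
5 [3, -11, 2] [0.0, 0.0, -10.0]
6 [5, -11, 2] [0.0, 0.0, -10.0]
7 [7, -10, 2] [0.0, 0.1, -10.0]
8 [8, -8, 2] [0.1, 0.0, -10.0]
9 [10, -7, 3] [0.0, 0.1, -10.0]
10 [11, -5, 2] [0.1, 0.0, -10.0]
11 [11, -4, 3] [0.0, 0.1, -10.0]
  -> wp [0.488  0.0121 0.1799]
12 [0, 0, 36] [0.0, -0.0, 0.0]
13 [0, 0, 36] [0.0, -0.0, 0.0]
  -> wp [0.4879 0.0121 0.1079]
```

apply_moves:
  moves:
    - {"jaw":0,"offset":[0,-3,-38],"rot":[0,0,0]}
    - {"jaw":0,"offset":[-1,-3,-38],"rot":[0,0,0]}
    - {"jaw":0,"offset":[-1,-12,2],"rot":[0,0,-10]}
    - {"jaw":0,"offset":[1,-12,2],"rot":[0,0,-10]}
    - {"jaw":0,"offset":[3,-11,2],"rot":[0,0,-10]}

```text
time_s: 20.02
eef_pos: [0.5581, 0.0066, 0.1985]
eef_rot: [0.001, 0.574, 0.819, 0.002]
wrist_force: [-0.4, -0.3, 0.6]
opening: 0.001
grasp_force: 0.0
```

apply_moves:
  moves:
    - {"jaw":0,"offset":[5,-11,2],"rot":[0,0,-10]}
    - {"jaw":0,"offset":[7,-10,2],"rot":[0,0,-10]}
    - {"jaw":0,"offset":[8,-8,2],"rot":[0,0,-10]}
    - {"jaw":0,"offset":[10,-7,3],"rot":[0,0,-10]}
    - {"jaw":0,"offset":[11,-5,2],"rot":[0,0,-10]}

```text
time_s: 20.65
eef_pos: [0.4985, 0.0123, 0.1872]
eef_rot: [0.002, 0.174, 0.985, 0.001]
wrist_force: [1.0, -1.0, -0.3]
opening: -0.003
grasp_force: 0.0
```

apply_moves:
  moves:
    - {"jaw":0,"offset":[11,-4,3],"rot":[0,0,-10]}
    - {"jaw":0,"offset":[0,0,0],"rot":[0,0,0]}
    - {"jaw":0,"offset":[0,0,0],"rot":[0,0,0]}
    - {"jaw":0,"offset":[0,0,0],"rot":[0,0,0]}
    - {"jaw":0,"offset":[0,0,0],"rot":[0,0,0]}

```text
time_s: 21.28
eef_pos: [0.4874, 0.0126, 0.184]
eef_rot: [0.002, 0.091, 0.996, 0.001]
wrist_force: [0.3, 1.0, 0.4]
opening: -0.0
grasp_force: 0.0
```

```bash
python3 - <<'E'
from r import *
G=down(169.6); print(pose()[:3,3])
im,d,P=snap('wrist','b1.png'); hsv=cv2.cvtColor(im,cv2.COLOR_RGB2HSV)
g=(hsv[...,0]>45)&(hsv[...,0]<85)&(hsv[...,1]>100)&(hsv[...,2]>50)&(P[...,2]>.095)&(P[...,2]<.11)
print("btn",g.sum(),P[g].mean(0) if g.any() else "")
for n in("scene","side"):
    im,d,P=snap(n); t=(abs(P[...,0]-.59)<.06)&(abs(P[...,1]+.05)<.08)&(P[...,2]>.09)
    print(n,"lid z",np.percentile(P[t][:,2],[50,90,99]))
plan([(np.array([.488,.0125,.106]),G)],vmax=40)
E
```

```text
[0.4874 0.0126 0.184 ]
btn 1216 [0.4856 0.0122 0.1008]
scene lid z [0.1312 0.1331 0.5037]
side lid z [0.1321 0.1337 0.135 ]
1 [0, 0, 39] [0.1, 0.1, -0.0]
2 [-1, 0, 39] [0.0, 0.1, -0.0]
  -> wp [0.4884 0.0125 0.1059]
```

View pics/b1.png

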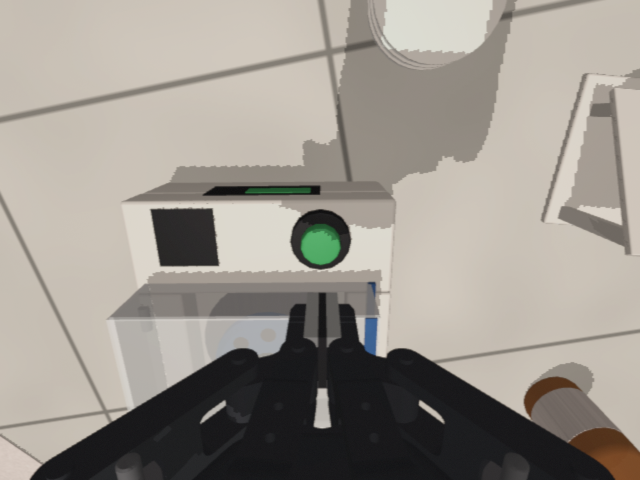

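The lid lies flat (z 0.132). The button at (320,243) in the wrist view measures (0.486, 0.012), which is under the TCP, so I'll press it.

apply_moves:
  moves:
    - {"jaw":0,"offset":[0,0,39],"rot":[0,0,0]}
    - {"jaw":0,"offset":[0,0,38],"rot":[0,0,0]}
    - {"jaw":0,"offset":[0,0,6],"rot":[0,0,0]}
    - {"jaw":0,"offset":[0,0,5],"rot":[0,0,0]}
    - {"jaw":0,"offset":[0,0,2],"rot":[0,0,0]}

```text
time_s: 22.05
eef_pos: [0.4879, 0.0127, 0.0958]
eef_rot: [0.002, 0.09, 0.996, 0.001]
wrist_force: [-8.7, 1.3, 22.2]
opening: -0.0
grasp_force: 10.4
```

apply_moves:
  moves:
    - {"jaw":0,"offset":[0,0,0.5],"rot":[0,0,0]}
    - {"jaw":0,"offset":[0,0,0],"rot":[0,0,0]}
    - {"jaw":0,"offset":[0,0,0],"rot":[0,0,0]}
    - {"jaw":0,"offset":[0,0,0],"rot":[0,0,0]}
    - {"jaw":0,"offset":[0,0,0],"rot":[0,0,0]}

```text
time_s: 22.68
eef_pos: [0.4879, 0.0127, 0.0959]
eef_rot: [0.002, 0.09, 0.996, 0.001]
wrist_force: [-8.5, 0.3, 14.3]
opening: 0.001
grasp_force: 7.0
```

apply_moves:
  moves:
    - {"jaw":0,"offset":[0,0,-20],"rot":[0,0,0]}
    - {"jaw":0,"offset":[0,0,-45],"rot":[0,0,0]}
    - {"jaw":0,"offset":[0,0,-45],"rot":[0,0,0]}
    - {"jaw":0,"offset":[0,0,-30],"rot":[0,0,0]}
    - {"jaw":0,"offset":[0,0,0],"rot":[0,0,0]}

```text
time_s: 23.3
eef_pos: [0.4895, 0.0121, 0.2378]
eef_rot: [0.006, 0.09, 0.996, 0.0]
wrist_force: [0.6, -0.1, -1.1]
opening: -0.001
grasp_force: 0.0
```

```bash
python3 - <<'E'
from r import *
for n in("wrist","scene","side"):
    im,d,P=snap(n); t=(abs(P[...,0]-.59)<.06)&(abs(P[...,1]+.05)<.08)&(P[...,2]>.09)&(P[...,2]<.2)
    hsv=cv2.cvtColor(im,cv2.COLOR_RGB2HSV); g=(hsv[...,0]>45)&(hsv[...,0]<85)&(hsv[...,1]>100)&(abs(P[...,0]-.487)<.02)&(abs(P[...,1]-.0125)<.02)&(P[...,2]<.12)&(P[...,2]>.085)
    print(n,"lid z",np.percentile(P[t][:,2],[50,90,99]),"btn z",np.percentile(P[g][:,2],[50,90]))
print(ctrl.get_obs()["wrist_force"], ctrl.hand_in())
E
```

```text
wrist lid z [0.1308 0.1316 0.1323] btn z [0.101 0.102]
scene lid z [0.1311 0.133  0.1346] btn z [0.101  0.1032]
side lid z [0.1321 0.1336 0.135 ] btn z [0.1013 0.1041]
the job is handed in; nothing more can be done
[-0.1224 -0.311  -0.3687] None
```

The job is handed in, with no verdict returned: by my measurements the rotor is home on the drive bar, the lid is shut, and the start button was pressed fully after that and is up again (23.3 s on the robot's clock).

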